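# Free the seized retaining pin and take out the lining block

## Task

The retaining pin of the relining fixture has seized, so a straight pull will not move it: grip its black T-handle in line with the leaning pin and twist it back and forth while pulling until the pin is fully drawn out to its stop. Then lift the brake lining block out of the fixture's channel and set it gently down upright on the dark steel tray beside the block already standing there, without shifting that block or the grease tin. Leave the pin drawn out.

Things in the scene. Friction and masses are not known exactly. Their poses are not given: they have to be found in the camera images.
- fixture: Grey fixture bolted to the bench, base plate 230 x 110 x 12 mm; origin at the centre of its underside, z up, +x away from the robot within 0.25 rad. On its +x half is an aluminium channel along x for the lining block (106 x 30 mm inside, centre x +45 mm, floor 12 mm and walls 34 mm above the bench). On its -x half a pedestal and guide barrel (31 mm thick) hold the leaning pin.
- tee_grip (a point): Centre of the black T-handle on the pin's axis, 147 mm above the bench at the start. The bar is 74 mm long (this point's x, in the fixture's x-z plane at the start), 14 mm thick (its y: grasp across this) and 22 mm tall (its z). Its z is the pin's axis, outward and up, leaning 33 degrees from vertical towards the fixture's -x. The guide barrel ends 26 mm below it along the axis.
- lining_block: Rust-red brake lining block in the fixture's channel, 100 x 25 x 54 mm (its x, y, z), 0.09 kg; origin at the centre of its underside, z up. Standing in the channel its top is 66 mm above the bench. Grasp it across its 25 mm thickness, above the cheeks.
- tray: Low dark steel tray fixed to the bench, 180 x 190 mm (its x, y), rim 16 mm high and 4 mm thick, floor 4 mm above the bench; origin at the centre of its underside. The spare block stands on its -y part; the +y part is free.
- spare_block: Second rust-red lining block, standing upright on the tray, 100 x 25 x 57 mm; origin at the centre of its underside.
- grease_tin: Blue grease tin standing on the bench, 53 mm diameter, 38 mm high; origin at the centre of its underside. Leave it alone.
- pin: Retaining pin, 12 mm thick, fully in at the start; origin at its round nose, over the block's -x end; z outward along its axis. Seized: straight, 120 N would be needed. While the handle turns (either way, 0.31 N m) a light pull draws it out up to 2.6 mm a radian: about 8 rad of turning, at most 1 rad to either side of the start. It is drawn out along z about 21 mm to the stop and stays where left.
Not all that is in view belongs to the job. Leave any pink or yellow look-alike of the lining_block alone.

How it is judged:
On the way, in this order (a step that is already met when the one before it is completed fails the run):
1. the seized pin is drawn out to its stop (over 16 mm) with the block still in its channel (z of tee_grip in the frame of fixture above 0.1607 m and z of lining_block in the frame of fixture below 0.025 m), for 0.2 s.
2. the lining block is lifted clear of the channel (z of lining_block in the frame of fixture above 0.045 m), for 0.1 s.
At the end, for the whole second after the job is handed in: The pin is still drawn out by more than 15 mm; the lining block stands upright (within 0.1 rad) and at rest flat on the tray's floor inside its rim, and the spare block stands upright too (z of tee_grip in the frame of fixture above 0.1599 m and x of lining_block in the frame of tray between -0.07 and 0.07 m and y of lining_block in the frame of tray between -0.09 and 0.09 m and height (world z) of lining_block below 0.009 m and angle between each of lining_block, spare_block's own z axis and vertical below 0.1 rad and linear speed of lining_block below 0.02 m/s); the robot touches nothing.
It fails at once if the spare block is shifted by more than 15 mm (distance of spare_block from where it was at the start of the episode above 0.015 m).
It fails at once if the grease tin is shifted by more than 20 mm (distance of grease_tin from where it was at the start of the episode above 0.02 m).
It fails at once if the lining block is dropped: it moves faster than 0.5 m/s less than 30 mm above the tray floor (linear speed of lining_block above 0.5 m/s and horizontal distance between lining_block and tray below 0.12 m and height (world z) of lining_block below 0.035 m).
It also fails if it takes over 72 s, if anything falls off the work surface, if the arm or the gripper's body presses on something with over 40 N, if the wrist force passes 120 N, or if a joint passes its speed limit or range.

## Robot

A 6-joint arm with a two-finger parallel gripper is mounted at the origin on a cart in front of the work surface, level with it; the furniture and walls round the work are solid. World frame = base frame: x ahead of the robot, y to its left, z up, the work surface at z = 0. Lengths are in m, angles in rad, forces in N, time in s.
With the tool pointing down it reaches from about 0.35 to 0.875 m from the base axis. Payload 15.5 kg.
Tool frame: the origin (TCP) lies midway between the tips of the shut fingers; the grasp point (between the pads) lies 19 mm behind it; z points along the fingers, y is the direction in which the jaws open and shut (so a half turn about z gives the same grasp; the last joint's range is limited). The gripper opens to 85 mm and grips with 20 to 120 N. Pads are 22 mm wide; open, the fingers measure 114 mm over their backs; the gripper's body (76 mm by 85 mm) begins 54 mm behind the grasp point. The pads swing forward as they close: fully open they stand 13 mm farther back than shut.
Start: joints at [1.034, 0.494, 1.345, -0, 1.302, -0.096], TCP at [0.267, 0.565, 0.193] pointing down, gripper open.
Joint ranges: [-2.91, 2.91], [-0.82, 2.16], [0.22, 2.67], [-1.22, 4.37], [0.12, 2.79], [-3.08, 3.08]. Speed limits (rad/s): [1.89, 1.89, 2.57, 3.01, 3.01, 3.01].

## Interface

Orientations are given as a unit quaternion [x, y, z, w].
In Python, from station import robot, hand, planner, capture, camera_model, job, telemetry gives the robot as it stands. Calls block until the motion is done:
- robot.move_to(position, orientation): joint-space move of the TCP to a pose.
- robot.move_l(position, ori=None, velocity=0.15, max_force=None): straight line of the TCP; ori=None keeps the orientation; velocity is the mean speed in m/s. With max_force (N) it stops when the force on the tool has changed by that much, and returns True; else False.
- robot.move_joints(angles): joint-space move.
- hand.set_gripper(opening, effort=None): finger opening in m; effort is the grip in N (None keeps the last); returns when the fingers have stopped.
- robot.hold(seconds).
- planner.solve_ik(position, orientation): joint angles nearest the present ones, or None.
- capture(name): name is "scene" or "top"; returns the picture (400x640x3 uint8, red, green, blue); there is no depth.
- camera_model(name): a dict with "mtx" (3x3 intrinsics, pixels), "T" (4x4, takes a point from camera to world coordinates). Camera axes: x right, y up, looking along -z (the intrinsics and any distortion apply to the point x, -y, -z); pixel columns grow to the right and rows downward; lengths in m; the calibration is good to about 2 mm. A picture is of the moment at which its call begins. camera_model takes no time and is no camera call.
A pose or a line that the arm cannot do raises robot.IKError and nothing moves.
- job.job_done(): hands the job in, once; it reports no verdict.
Readings, each from a call of its own:
- telemetry.get_t(): time.
- telemetry.get_joint_positions(): joint angles.
- telemetry.get_qvel(): joint speeds.
- telemetry.get_effort(): joint torques, N m.
- telemetry.get_ee_pos(): TCP position.
- telemetry.get_tool_rot(): TCP orientation.
- telemetry.get_contact_force(): force on the tool from outside, world axes, zero at the start.
- telemetry.get_moment(): the same for the moment, N m.
- telemetry.get_opening(): finger opening in m.
Only numpy, scipy, OpenCV 4.12 (cv2) and the standard library are available. Lean on these libraries where they do the work, as an engineer would, in place of code of your own. Each camera call takes 0.05 s, during which the arm holds its last target.

## Working session

There is one attempt and no reset: what is moved stays moved. The work goes in short steps, each a Python script; the robot and the scene stay as the last script left them, time stands still between calls to the robot, and variables do not carry over. Pictures are saved under pics/ and viewed, and the job is handed in when it is done.

```bash
ls; mkdir -p pics
python3 - <<'E'
from station import *
import cv2
for n in("scene","top"):
    im=capture(n); cv2.imwrite(f"pics/{n}0.png",im[:,:,::-1]); m=camera_model(n); print(n,m)
print(telemetry.get_t(),telemetry.get_ee_pos(),telemetry.get_tool_rot())
E
```

```text
pics
scene {'mtx': array([[471.14500546,   0.        , 320.01566776],
       [  0.        , 471.14500546, 211.20841505],
       [  0.        ,   0.        ,   1.        ]]), 'T': array([[ 0.6817339 ,  0.51272372, -0.52187478, -0.05787005],
       [-0.73141684,  0.49362714, -0.47049086, -0.50778266],
       [ 0.01637973,  0.70245757,  0.71153711,  0.88770222],
       [ 0.        ,  0.        ,  0.        ,  1.        ]])}
top {'mtx': array([[362.78259816,   0.        , 312.52471605],
       [  0.        , 362.78259816, 203.49637092],
       [  0.        ,   0.        ,   1.        ]]), 'T': array([[ 0.02170583,  0.9920121 , -0.12426123,  0.40537599],
       [-0.99958158,  0.02391043,  0.01627771,  0.00147182],
       [ 0.01911883,  0.12385591,  0.99211601,  0.94721174],
       [ 0.        ,  0.        ,  0.        ,  1.        ]])}
0.1 [0.26646861 0.5649218  0.19294362] [ 2.18639100e-01  9.75805618e-01 -5.52198651e-04 -1.87727613e-04]
```

View pics/scene0.png

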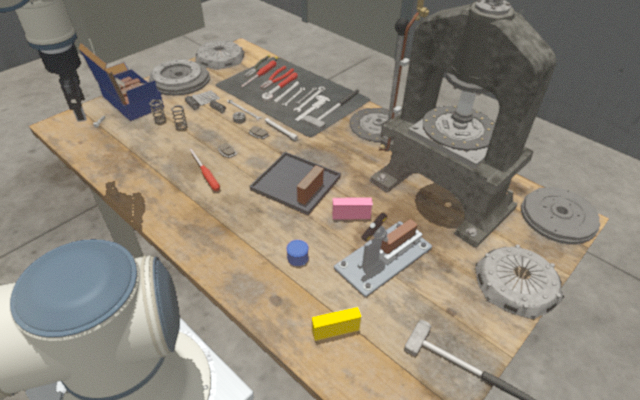

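View pics/top0.png

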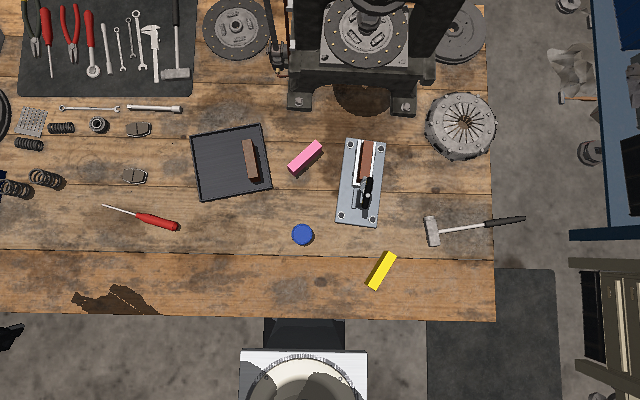

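Candidates for the lining block in the top view are the rust-red block in the channel at (367,158), the spare on the tray at (250,160), the pink look-alike at (305,157) and the yellow one at (382,270). By the description it is the one in the fixture's channel. Next I'll check close crops.

Run:
```python
import cv2
t=cv2.imread("pics/top0.png"); s=cv2.imread("pics/scene0.png")
cv2.imwrite("pics/c1.png",cv2.resize(t[125:240,320:400],None,fx=5,fy=5,interpolation=cv2.INTER_CUBIC))
cv2.imwrite("pics/c2.png",cv2.resize(s[190:300,325:445],None,fx=5,fy=5,interpolation=cv2.INTER_CUBIC))
cv2.imwrite("pics/c3.png",cv2.resize(t[115:255,180:330],None,fx=4,fy=4,interpolation=cv2.INTER_CUBIC))
```

```text
(no output)
```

View pics/c1.png

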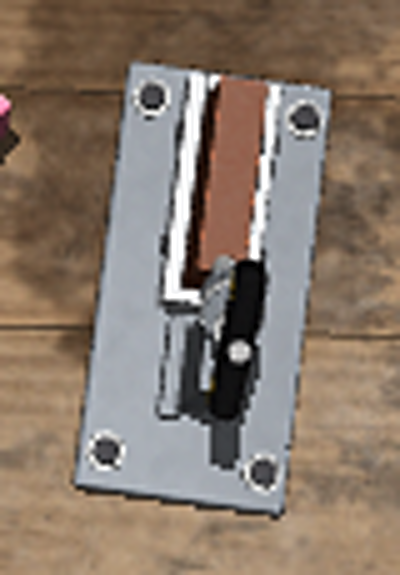

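View pics/c2.png

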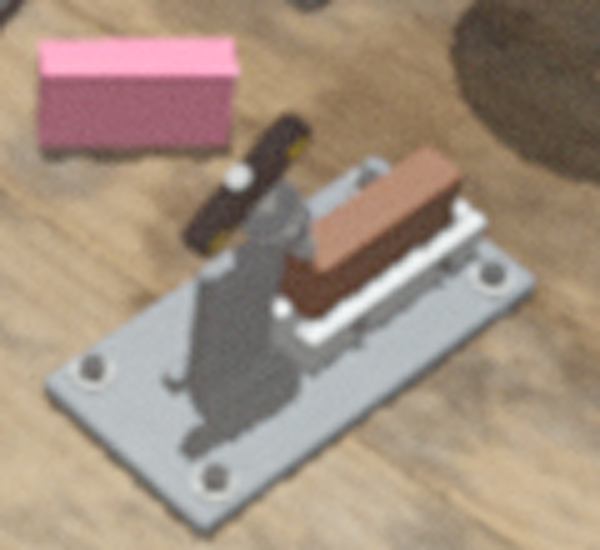

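View pics/c3.png

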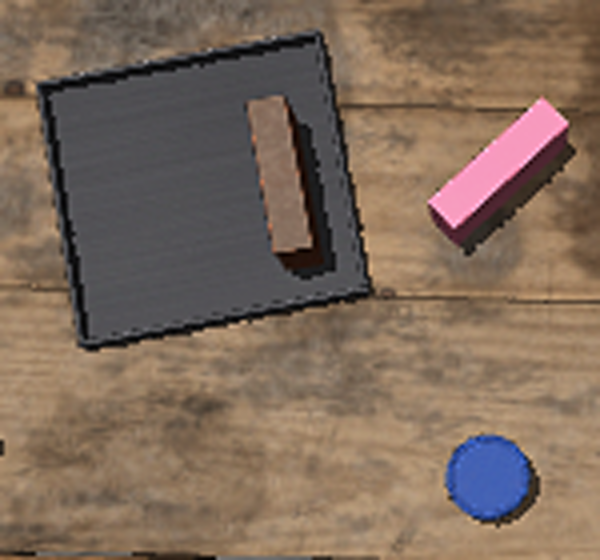

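The top crop shows the red block in the channel, with the black handle over it and its white pin end at about (367.5,195). The scene crop agrees: bar at about (373,226), block at about (400,237). Next I'll fit the fixture, handle and tray.

```bash
cat > h.py <<'E'
import numpy as np, cv2
from scipy.optimize import least_squares
from scipy.spatial.transform import Rotation as R
from station import robot, hand, planner, capture, camera_model, job, telemetry
CM={n:camera_model(n) for n in("scene","top")}
def proj(n,P):
    P=np.atleast_2d(P);m=CM[n];T=m["T"];c=(P-T[:3,3])@T[:3,:3]
    c=c*[1,-1,-1];q=c@m["mtx"].T;return q[:,:2]/q[:,2:]
def ray(n,uv):
    m=CM[n];d=np.linalg.solve(m["mtx"],[uv[0],uv[1],1.])*[1,-1,-1];d=m["T"][:3,:3]@d;return m["T"][:3,3],d/np.linalg.norm(d)
def atz(n,uv,z):
    o,d=ray(n,uv);return o+d*(z-o[2])/d[2]
def un(a,s,off): return (np.array(a,float)+.5)/s-.5+np.array(off)
def tri(a,b):
    o1,d1=ray("top",a);o2,d2=ray("scene",b)
    s=np.linalg.lstsq(np.c_[d1,-d2],o2-o1,rcond=None)[0];p,q=o1+s[0]*d1,o2+s[1]*d2
    return (p+q)/2,np.linalg.norm(p-q)
def fit(obj,z,obs):
    # obj: Nx2 pts; obs: {cam:(idx,uv)}
    def W(p):
        c,s=np.cos(p[2]),np.sin(p[2]);return np.c_[obj@np.array([[c,s],[-s,c]])+p[:2],np.full(len(obj),z)]
    def f(p): return np.concatenate([(proj(n,W(p))-uv).ravel() for n,uv in obs.items()])
    r=least_squares(f,[.6,0,0],loss="soft_l1");return r.x,np.abs(r.fun).max()
E
python3 - <<'E'
from h import *
fo=np.array([[.115,.055],[.115,-.055],[-.115,-.055],[-.115,.055]])
t=un([(130,62),(330,90),(282,517),(76,487)],5,(320,125))
s=un([(375,157),(535,283),(205,533),(47,385)],5,(325,190))
for o in({"top":t},{"scene":s},{"top":t,"scene":s}): print("fix",fit(fo,.012,o))
F=fit(fo,.012,{"top":t,"scene":s})[0]
P,e=tri(un((239,351),5,(320,125)),un((238,177),5,(325,190)));print("dot",P,e)
def fx(p):
    c,s=np.cos(F[2]),np.sin(F[2]);d=np.array(p)[:2]-F[:2];return c*d[0]+s*d[1],-s*d[0]+c*d[1]
print("dot in fix",fx(P))
# bar ends
print("block top corners in fix",[fx(atz("top",un(u,5,(320,125)),.066)) for u in[(217,80),(268,84),(250,258),(198,262)]])
to=np.array([[.09,.095],[.09,-.095],[-.09,-.095],[-.09,.095]])
tt=un([(38,85),(322,32),(371,292),(83,348)],4,(180,115));T,e=fit(to,.016,{"top":tt});print("tray",T,e)
sp=[atz("top",un(u,4,(180,115)),.061) for u in[(247,101),(286,96),(313,246),(273,254)]]
c,s_=np.cos(T[2]),np.sin(T[2])
for p in sp+[np.mean(sp,0)]:
    d=p[:2]-T[:2];print("spare",p,c*d[0]+s_*d[1],-s_*d[0]+c*d[1])
print("tin",atz("top",un((489,477),4,(180,115)),.038))
print("tray scene corners",proj("scene",np.c_[to@np.array([[c,s_],[-s_,c]])+T[:2],[.016]*4]))
E
```

```text
fix (array([ 0.58306567, -0.13874668, -0.11362503]), np.float64(0.5564991856812185))
fix (array([ 0.58033777, -0.14158789, -0.11064677]), np.float64(1.2400639647607932))
fix (array([ 0.58209105, -0.14006363, -0.11114912]), np.float64(1.2322203573578463))
dot [ 0.52643763 -0.13211418  0.15559071] 0.0010744536086727207
dot in fix (np.float64(-0.05619175573149953), np.float64(0.001727303052717977))
block top corners in fix [(np.float64(0.0947053179572431), np.float64(0.014476178147042329)), (np.float64(0.09620004580055447), np.float64(-0.011193998052409936)), (np.float64(0.006647760316744386), np.float64(-0.012263274343871464)), (np.float64(0.0011215313286125324), np.float64(0.013113011807337635))]
tray [0.62736293 0.20270607 0.22143576] 0.4593625335336924
spare [0.67281373 0.16882228 0.061     ] 0.03689911412086669 -0.04303882928757319
spare [0.67671595 0.14459604 0.061     ] 0.035385230201824824 -0.06753059161749222
spare [0.58145571 0.12384437 0.061     ] -0.06210674700099848 -0.06685351528117425
spare [0.57579142 0.14831902 0.061     ] -0.062257349570190704 -0.041732401251311765
spare [0.6266942  0.14639543 0.061     ] -0.013019938062124476 -0.05478883435938785
tin [0.44213708 0.01150026 0.038     ]
tray scene corners [[285.21509147 150.78439107]
 [341.41601415 172.57101525]
 [308.40035079 211.25057505]
 [249.07046905 185.6392998 ]]
```

```bash
cat >> h.py <<'E'
F=np.array([.5822,-.1398,-.112]); TR=np.array([.6274,.2027,.2214])
cf,sf=np.cos(F[2]),np.sin(F[2]); RF=np.array([[cf,-sf,0],[sf,cf,0],[0,0,1]])
def f2w(p): return RF@np.array(p,float)+[F[0],F[1],0]
AX=RF@np.array([-np.sin(np.radians(33)),0,np.cos(np.radians(33))])
TEE=f2w([-.0505,.001,.147])
sgn=1
def Rt(ang,sgn=1):
    z=-AX;y=sgn*RF[:,1];x=np.cross(y,z)
    return R.from_rotvec(AX*ang)*R.from_matrix(np.c_[x,y,z])
def tcp(out,ang,sgn=1): # grasp point at TEE + out*AX
    return TEE+AX*(out-.019), Rt(ang,sgn).as_quat()
E
python3 - <<'E'
from h import *
print(TEE)
for s in(1,-1):
  for out,a in[(.12,0),(.003,0),(.003,1),(.003,-1),(.03,1),(.03,-1)]:
    p,q=tcp(out,a,s);j=planner.solve_ik(p,q);print(s,out,a,p.round(3),None if j is None else np.round(j,2))
E
```

```text
[ 0.53212817 -0.13316208  0.147     ]
1 0.12 0 [ 0.477 -0.127  0.232] [-0.57  0.05  2.1   0.5   0.52 -2.4 ]
1 0.003 0 [ 0.541 -0.134  0.134] [-0.49  0.34  2.12  0.97  0.24 -2.84]
1 0.003 1 [ 0.541 -0.134  0.134] [-0.49  0.34  2.12  0.97  0.24  2.44]
1 0.003 -1 [ 0.541 -0.134  0.134] [-0.49  0.34  2.12  0.97  0.24 -1.84]
1 0.03 1 [ 0.526 -0.132  0.156] [-0.5   0.27  2.12  0.8   0.29  2.6 ]
1 0.03 -1 [ 0.526 -0.132  0.156] [-0.5   0.27  2.12  0.8   0.29 -1.68]
-1 0.12 0 [ 0.477 -0.127  0.232] [-0.57  0.05  2.1   0.5   0.52  0.74]
-1 0.003 0 [ 0.541 -0.134  0.134] [-0.49  0.34  2.12  0.97  0.24  0.3 ]
-1 0.003 1 [ 0.541 -0.134  0.134] [-0.49  0.34  2.12  0.97  0.24 -0.7 ]
-1 0.003 -1 [ 0.541 -0.134  0.134] [-0.49  0.34  2.12  0.97  0.24  1.3 ]
-1 0.03 1 [ 0.526 -0.132  0.156] [-0.5   0.27  2.12  0.8   0.29 -0.54]
-1 0.03 -1 [ 0.526 -0.132  0.156] [-0.5   0.27  2.12  0.8   0.29  1.46]
```

Run:
```python
from h import *
hand.set_gripper(.06,60)
p,q=tcp(.12,0,-1); robot.move_to(p+[0,0,.0],q)
print(telemetry.get_t(), np.round(telemetry.get_joint_positions(),2), telemetry.get_ee_pos()-p)
p,q=tcp(.05,0,-1); print(robot.move_l(p,q,velocity=.1,max_force=20),telemetry.get_t(),telemetry.get_contact_force())
for n in("scene","top"):
    im=capture(n)[:,:,::-1];im=im[180:310,310:460] if n=="scene" else im[110:250,300:420]
    cv2.imwrite(f"pics/a_{n}.png",cv2.resize(im,None,fx=4,fy=4,interpolation=cv2.INTER_CUBIC))
```

```text
3.0 [-0.56  0.05  2.1   0.5   0.52  0.74] [2.83317814e-04 3.66848743e-04 7.86722904e-06]
False 3.85 [-0.86750214 -0.2453742  -0.03901501]
```

View pics/a_scene.png

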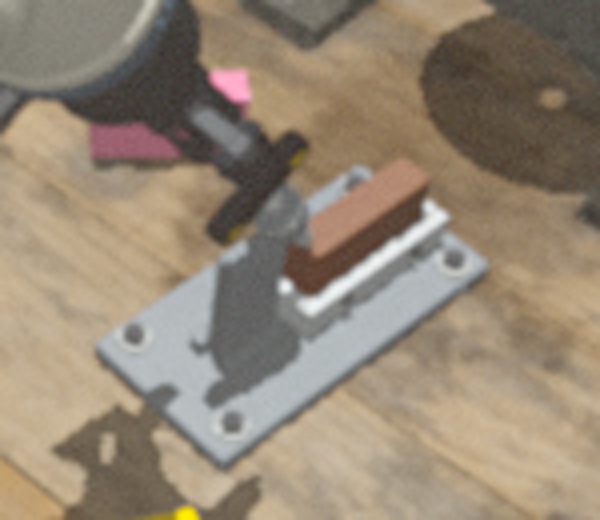

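View pics/a_top.png

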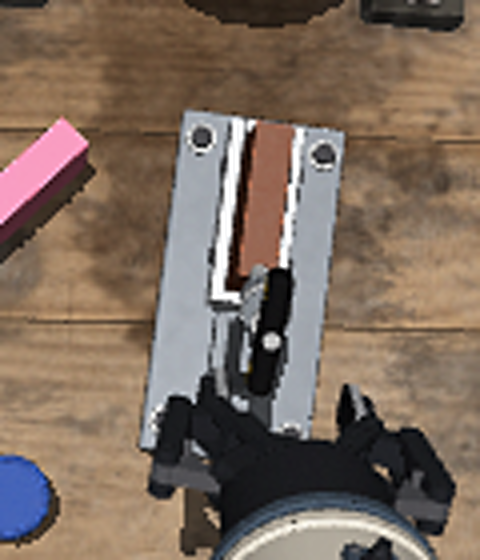

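The open fingers straddle the bar: white dot at about (368,195), finger tips at about (352,206) and (387,208). The sideways offset I see matches their extra height. Now I'll move in and close.

Run:
```python
from h import *
p,q=tcp(.003,0,-1); print(robot.move_l(p,q,velocity=.06,max_force=15),telemetry.get_t(),telemetry.get_contact_force())
print("axis err",(telemetry.get_ee_pos()-p)@AX)
print(hand.set_gripper(.0,30),telemetry.get_opening(),telemetry.get_contact_force(),telemetry.get_moment())
for n in("scene","top"):
    im=capture(n)[:,:,::-1];im=im[180:310,310:460] if n=="scene" else im[110:250,300:420]
    cv2.imwrite(f"pics/b_{n}.png",cv2.resize(im,None,fx=4,fy=4,interpolation=cv2.INTER_CUBIC))
```

```text
False 4.8833 [ 0.1725815  -0.42419706 -0.27297411]
axis err 0.0001666087403020042
False 0.00011972119473406958 [-0.72938876  0.68437918  1.21431546] [0.00648298 0.26553768 0.06063626]
```

View pics/b_scene.png

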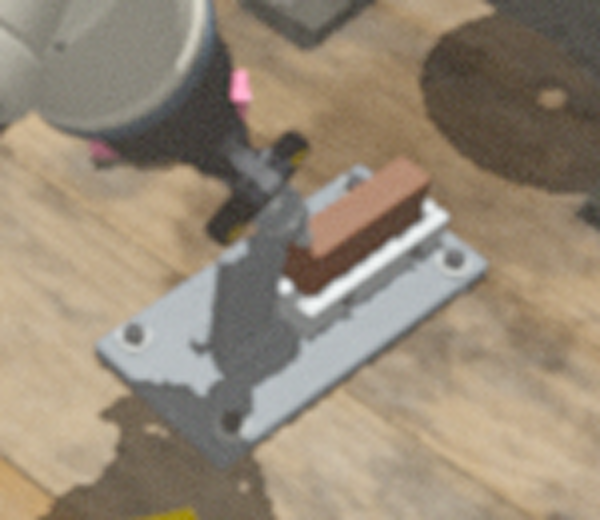

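View pics/b_top.png

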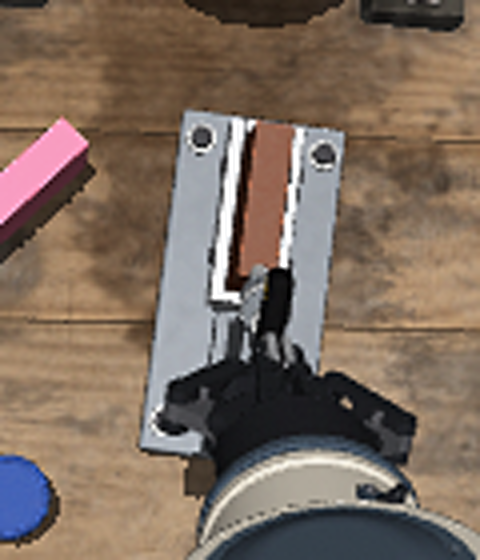

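Run:
```python
from h import *
e=telemetry.get_ee_pos();Rr=R.from_quat(telemetry.get_tool_rot()).as_matrix();print(e,Rr,telemetry.get_opening())
pts={"tcp":e,"tee":TEE,"dot":TEE+AX*.011,"be1":TEE+.037*RF@np.array([np.cos(np.radians(33)),0,np.sin(np.radians(33))]),"be2":TEE-.037*RF@np.array([np.cos(np.radians(33)),0,np.sin(np.radians(33))])}
for n in("scene","top"):
    im=capture(n)[:,:,::-1];o=(330,190) if n=="scene" else (340,160)
    c=cv2.resize(im[o[1]:o[1]+70,o[0]:o[0]+80],None,fx=9,fy=9,interpolation=cv2.INTER_CUBIC)
    for k,(a,b) in enumerate(pts.items()):
        u=proj(n,b)[0];print(n,a,u)
        v=((u-o+.5)*9).astype(int);cv2.circle(c,tuple(map(int,v)),3,(0,255,0) if k else (0,0,255),-1)
    cv2.imwrite(f"pics/d_{n}.png",c)
```

```text
[ 0.54078432 -0.13414558  0.13359232] [[ 8.33404322e-01 -1.11798305e-01  5.41237818e-01]
 [-9.37619368e-02 -9.93730919e-01 -6.08897388e-02]
 [ 5.44652124e-01 -1.73461270e-06 -8.38662068e-01]] 0.00010569681654586181
scene tcp [376.32838647 228.83901623]
scene tee [374.10310084 226.5294751 ]
scene dot [372.54024361 224.9050295 ]
scene be1 [385.22574782 213.36478799]
scene be2 [362.97776219 239.69734805]
top tcp [366.50680352 190.18685696]
top tee [367.05516399 193.03551544]
top dot [367.44711798 195.053922  ]
top be1 [370.22008233 177.77752385]
top be2 [364.01336811 207.6999368 ]
```

View pics/d_scene.png

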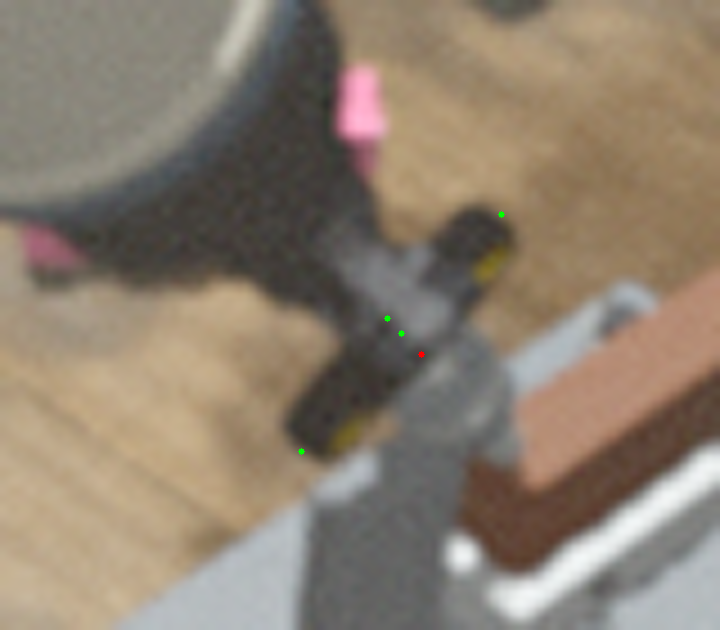

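View pics/d_top.png

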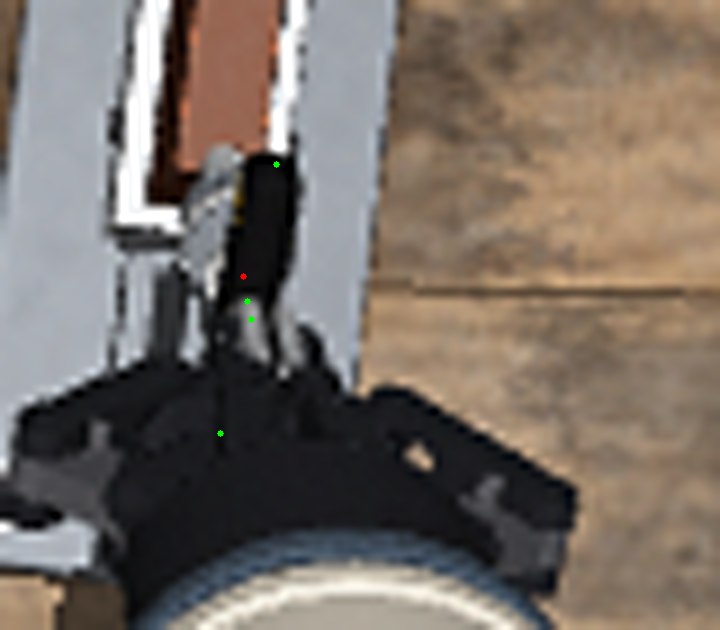

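The top crop shows a finger on each side of the bar, at (364,196) and (372,198), about 8 px or 18 mm apart. That contradicts the opening reading of 0, so I'll test the grip with a small twist.

Run:
```python
from h import *
robot.hold(.3);print(telemetry.get_opening())
hand.set_gripper(0,70);print(telemetry.get_opening())
def rep(s):
    f=np.array(telemetry.get_contact_force());m=np.array(telemetry.get_moment());print(s,round(telemetry.get_t(),2),"Fax %.1f F %s Max %.2f M %s op %.4f"%(f@AX,f.round(1),m@AX,m.round(2),telemetry.get_opening()))
rep("0")
p,q=tcp(.003+.0005,.25,-1);robot.move_l(p,q,velocity=.0015,max_force=25);rep("+.25")
for n in("scene","top"):
    im=capture(n)[:,:,::-1];o=(330,190) if n=="scene" else (340,160)
    c=cv2.resize(im[o[1]:o[1]+70,o[0]:o[0]+80],None,fx=7,fy=7,interpolation=cv2.INTER_CUBIC);cv2.imwrite(f"pics/e_{n}.png",c)
```

```text
-2.7418472371303694e-05
-1.6950424920043865e-05
0 6.2 Fax -1.0 F [ 0.7  0.5 -0.8] Max -0.03 M [ 0.01  0.27 -0.06] op -0.0000
+.25 6.6 Fax -0.7 F [ 0.8  0.5 -0.4] Max -0.07 M [ 0.07  0.28 -0.06] op 0.0000
```

View pics/e_scene.png

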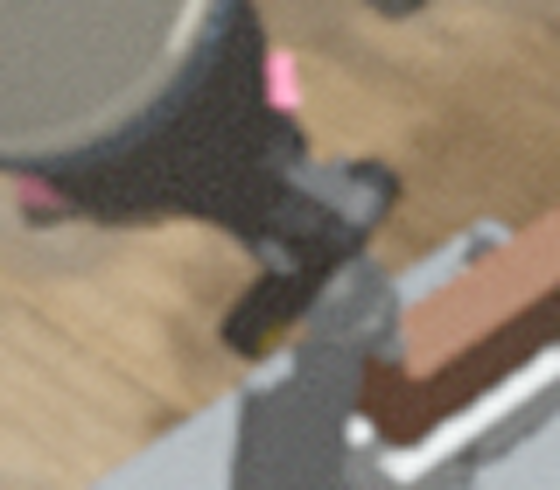

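View pics/e_top.png

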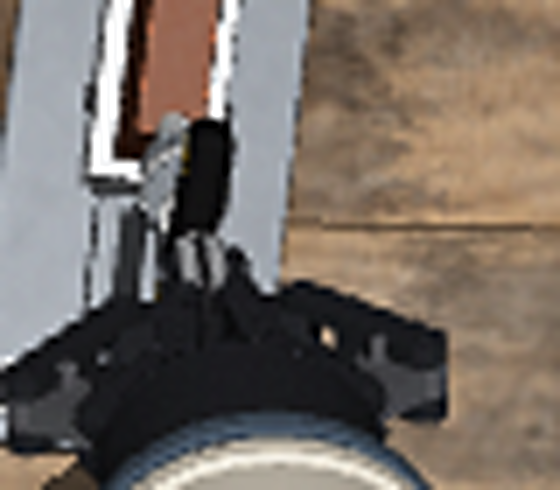

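The two pads look shut against each other just above the bar at about (368.5,196), and the bar did not turn: its end is still at (370,178). So the bar is not gripped. I'll back off with the fingers shut and compare the tool tip with its projected position.

Run:
```python
from h import *
p,q=tcp(.055,0,-1);print(robot.move_l(p,q,velocity=.1,max_force=25),telemetry.get_t())
e=telemetry.get_ee_pos()
for n in("scene","top"):
    im=capture(n)[:,:,::-1];o=(320,180) if n=="scene" else (335,160)
    c=cv2.resize(im[o[1]:o[1]+70,o[0]:o[0]+80],None,fx=9,fy=9,interpolation=cv2.INTER_CUBIC)
    for b,col in((e,(0,0,255)),(TEE,(0,255,0)),(e+AX*.019,(255,0,0))):
        u=proj(n,b)[0];print(n,u,(u-o+.5)*9);v=((u-o+.5)*9).astype(int);cv2.circle(c,tuple(map(int,v)),3,col,-1)
    cv2.imwrite(f"pics/f_{n}.png",c)
```

```text
False 7.3667
scene [368.95423536 221.09690713] [445.08811828 374.37216417]
scene [374.10310084 226.5294751 ] [491.42790753 423.26527589]
scene [366.06389269 218.09130928] [419.07503421 347.3217835 ]
top [368.41582188 199.76929476] [305.24239694 362.42365288]
top [367.05516399 193.03551544] [292.99647594 301.819639  ]
top [369.15848986 203.58761153] [311.92640876 396.78850377]
```

View pics/f_scene.png

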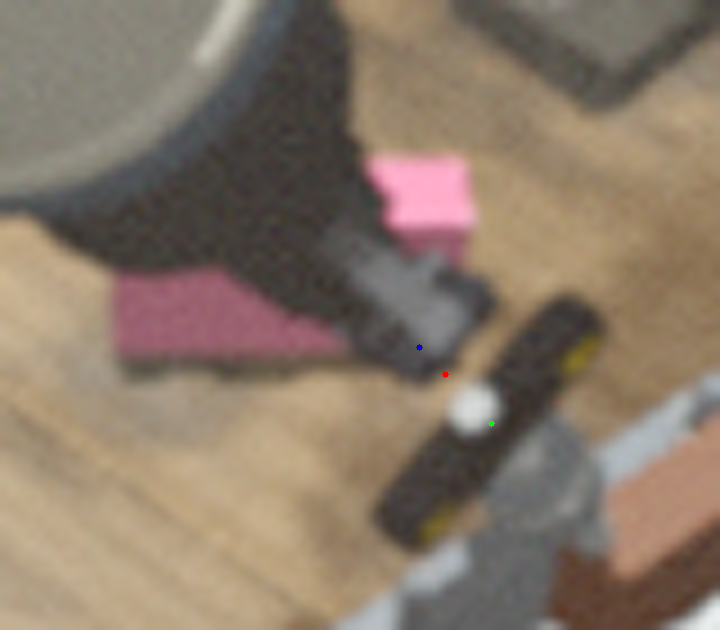

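View pics/f_top.png

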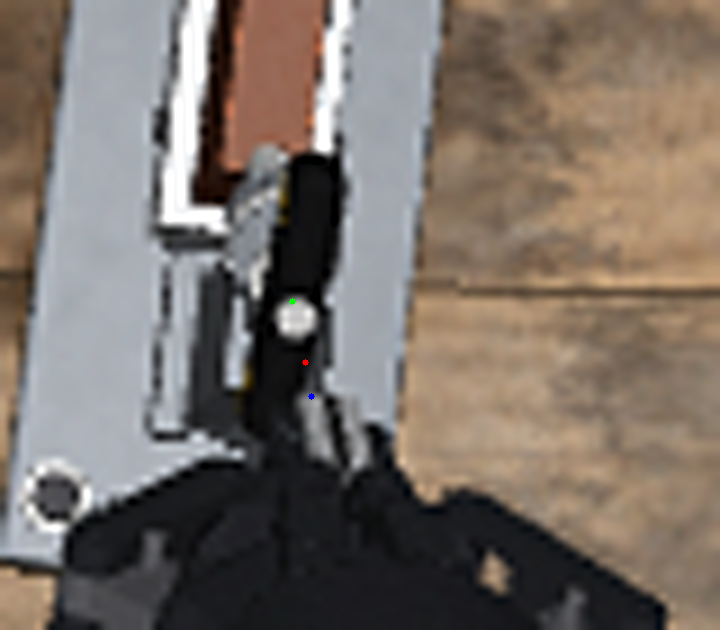

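Run:
```python
from h import *
e=telemetry.get_ee_pos();Rr=R.from_quat(telemetry.get_tool_rot()).as_matrix()
for s,t in [((452,342),(330,392)),((460,335),(335,385)),((450,345),(325,400))]:
    P,d=tri(un(t,9,(335,160)),un(s,9,(320,180)));print(P,d,"world off",(P-e)*1e3,"tool off",Rr.T@(P-e)*1e3)
# check tri of handle dot again at present
P,d=tri(un((297,319),9,(335,160)),un((474,409),9,(320,180)));print("dot",P,d, (P-TEE)@AX,(P-TEE)@RF)
print(e, telemetry.get_joint_positions())
```

```text
[ 0.50463683 -0.13507527  0.19629949] 0.003914319852720995 world off [-8.08404026 -4.14551219 19.57122497] tool off [  4.29800401   5.01929457 -20.54029378]
[ 0.50610302 -0.13594746  0.19809941] 0.004008277907007908 world off [-6.61784995 -5.01770344 21.37113927] tool off [  6.58142937   5.72272993 -21.20457566]
[ 0.50337826 -0.13457844  0.19571643] 0.005481794543552943 world off [-9.34261661 -3.6486858  18.98815786] tool off [  2.88495386   4.66572954 -20.76187712]
dot [ 0.525958   -0.13240769  0.15616342] 0.0009488654630087978 0.011070477654104599 [-6.21582946e-03  6.00513219e-05  9.16342434e-03]
[ 0.51272087 -0.13092976  0.17672827] [-0.51725024  0.21309526  2.11708413  0.68256257  0.34744614  0.57236407]
```

Run:
```python
from h import *
p,q=tcp(.12,0,-1);robot.move_l(p+[0,0,.0],q,velocity=.15)
for k,op in enumerate((0,.04)):
    if k: hand.set_gripper(op,40)
    e=telemetry.get_ee_pos();print(telemetry.get_t(),telemetry.get_opening())
    out=[]
    for n in("scene","top"):
        im=capture(n)[:,:,::-1];u0=proj(n,e)[0];o=(u0-[40,35]).astype(int)
        c=cv2.resize(im[o[1]:o[1]+70,o[0]:o[0]+80],None,fx=7,fy=7,interpolation=cv2.INTER_CUBIC);c=cv2.convertScaleAbs(c,alpha=1.6,beta=20)
        for b,col in((e,(0,0,255)),(e+AX*.019,(255,0,0))):
            v=((proj(n,b)[0]-o+.5)*7).astype(int);cv2.circle(c,tuple(map(int,v)),3,col,-1)
        cv2.imwrite(f"pics/g{k}_{n}.png",c);print(n,o,u0)
```

```text
8.05 -7.027484850572773e-06
scene [318 175] [358.69617567 210.45205602]
top [331 178] [371.0857259  213.51800621]
8.6167 0.04052188791392948
scene [318 175] [358.57357322 210.40078939]
top [331 178] [371.05089302 213.63843544]
```

View pics/g0_scene.png

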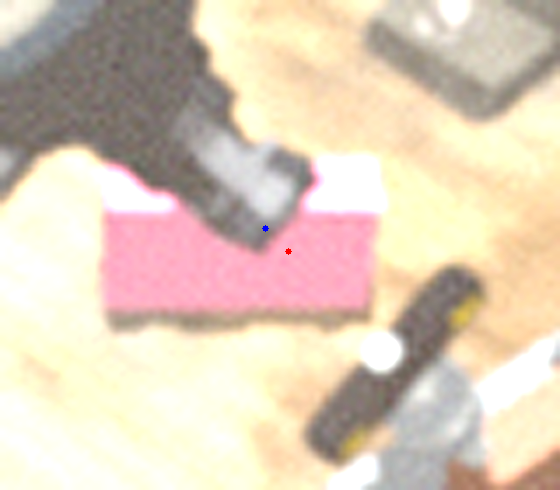

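View pics/g0_top.png

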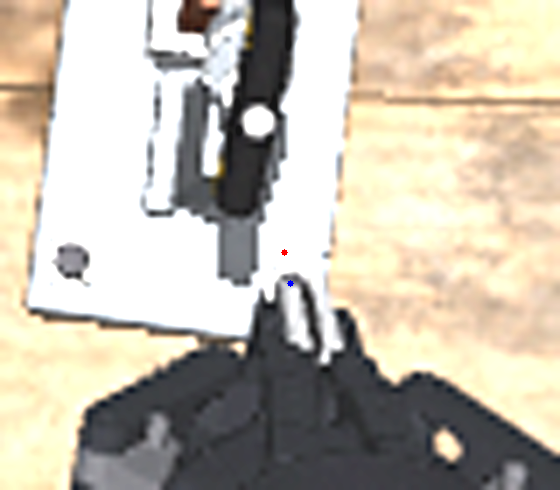

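View pics/g1_top.png

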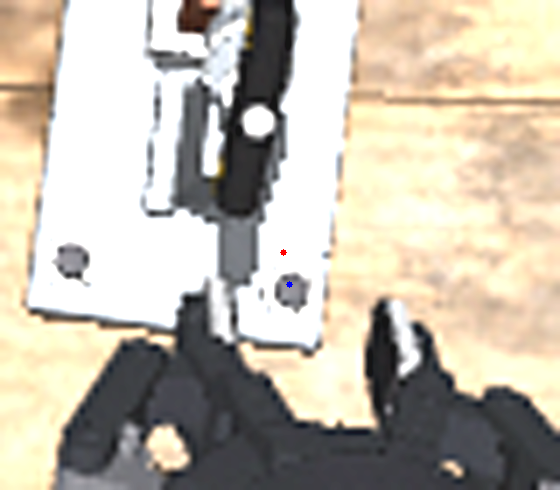

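View pics/g1_scene.png

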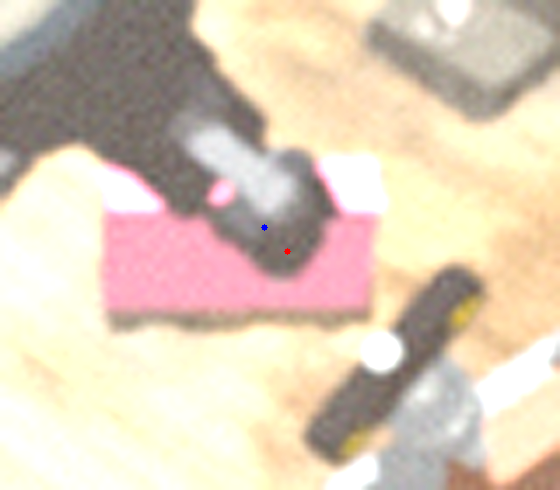

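Run:
```python
from h import *
e=telemetry.get_ee_pos();Rr=R.from_quat(telemetry.get_tool_rot()).as_matrix()
for s,t in [((285,222),(302,280)),((280,225),(302,285)),((290,218),(302,275)),((275,222),(302,280))]:
    P,d=tri(un(t,7,(331,178)),un(s,7,(318,175)));print(d,"world off",((P-e)*1e3).round(1),"tool off",(Rr.T@(P-e)*1e3).round(1))
p0=np.array([0.26646861,0.5649218,0.19294362]);q0=[0.218639,.9758056,-5.5e-4,-1.9e-4]
R0=R.from_quat(q0).as_matrix()
print(proj("scene",[p0,p0-R0[:,2]*.019,p0-R0[:,2]*.032]),proj("top",[p0,p0-R0[:,2]*.019]))
s=cv2.imread("pics/scene0.png");cv2.imwrite("pics/i.png",cv2.convertScaleAbs(cv2.resize(s[70:140,40:120],None,fx=7,fy=7,interpolation=cv2.INTER_CUBIC),alpha=1.5,beta=20))
```

```text
0.002688615384566334 world off [-8.4 -2.7 18.9] tool off [  3.5   3.6 -20.2]
0.0021889855021846754 world off [-10.   -2.5  18.8] tool off [  2.1   3.7 -21. ]
0.0032356292398444883 world off [-6.9 -2.8 19.4] tool off [  5.1   3.6 -19.8]
1.097012047632589e-05 world off [-9.5 -1.7 19.2] tool off [  2.8   2.7 -21.1]
[[ 88.19066765 127.4192781 ]
 [ 85.60429273 120.98795521]
 [ 83.79953362 116.5002112 ]] [[ 20.72122545 312.92382118]
 [ 13.075617   314.63715012]]
```

View pics/i.png

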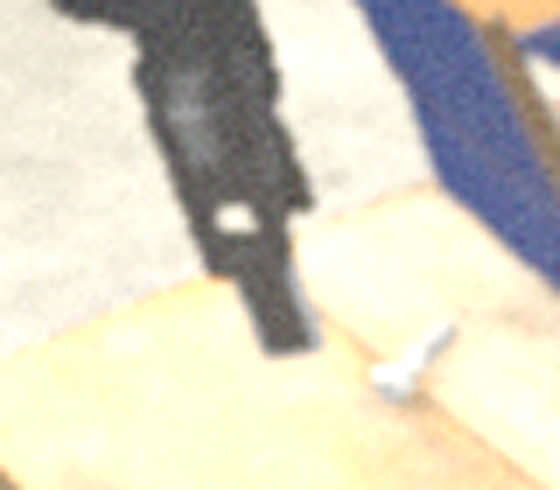

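Run:
```python
from h import *
hand.set_gripper(0,40);print(telemetry.get_opening())
p,q=tcp(.03,0,-1);robot.move_l(p,q,velocity=.15)
p,q=tcp(-.02,0,-1);print(robot.move_l(p,q,velocity=.02,max_force=6))
e=telemetry.get_ee_pos();print(telemetry.get_t(),"tcp along axis rel tee mm",(e-TEE)@AX*1e3,telemetry.get_contact_force(),(telemetry.get_contact_force()@RF))
for n in("scene","top"):
    im=capture(n)[:,:,::-1];o=(330,185) if n=="scene" else (335,160)
    c=cv2.resize(im[o[1]:o[1]+70,o[0]:o[0]+80],None,fx=7,fy=7,interpolation=cv2.INTER_CUBIC);c=cv2.convertScaleAbs(c,alpha=1.6,beta=20)
    cv2.imwrite(f"pics/k_{n}.png",c)
```

```text
0.00024844311159473074
True
11.6417 tcp along axis rel tee mm -26.867254999245873 [-6.64021929  0.52363701 13.95834435] [-6.65714016 -0.22179451 13.95834435]
```

View pics/k_scene.png

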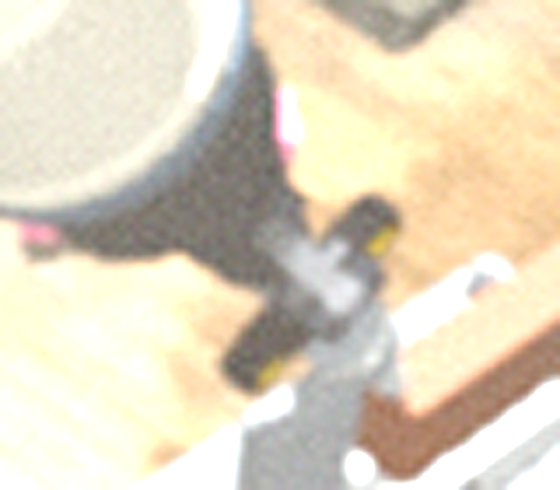

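View pics/k_top.png

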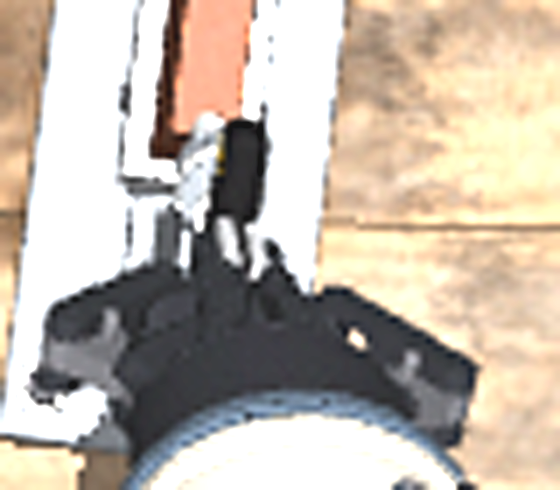

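Run:
```python
from h import *
e=telemetry.get_ee_pos();Rr=R.from_quat(telemetry.get_tool_rot()).as_matrix()
B=np.c_[RF@np.array([np.cos(np.radians(33)),0,np.sin(np.radians(33))]),RF[:,1],AX]
def box(c,M,h):
    k=np.array([[a,b,d] for a in(-1,1) for b in(-1,1) for d in(-1,1)])*h
    return c+k@M.T
ed=[(0,1),(2,3),(4,5),(6,7),(0,2),(1,3),(4,6),(5,7),(0,4),(1,5),(2,6),(3,7)]
S=8
for n in("scene","top"):
    im=capture(n)[:,:,::-1];o=np.array((335,188) if n=="scene" else (330,165))
    c=cv2.resize(im[o[1]:o[1]+62,o[0]:o[0]+75],None,fx=S,fy=S,interpolation=cv2.INTER_CUBIC);c=cv2.convertScaleAbs(c,alpha=1.5,beta=15);raw=c.copy()
    for P,col in((box(TEE,B,[.037,.007,.011]),(0,255,0)),(box(e-Rr[:,2]*.019,Rr,[.011,.010,.019]),(0,0,255))):
        v=((proj(n,P)-o+.5)*S).astype(int)
        for a,b in ed: cv2.line(c,tuple(map(int,v[a])),tuple(map(int,v[b])),col,1)
    th=np.linspace(0,6.28,30);C=TEE-AX*.026+.0155*(np.cos(th)[:,None]*B[:,0]+np.sin(th)[:,None]*B[:,1])
    cv2.polylines(c,[((proj(n,C)-o+.5)*S).astype(np.int32)],True,(255,0,0),1)
    cv2.imwrite(f"pics/l_{n}.png",c)
```

```text
(no output)
```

View pics/l_scene.png

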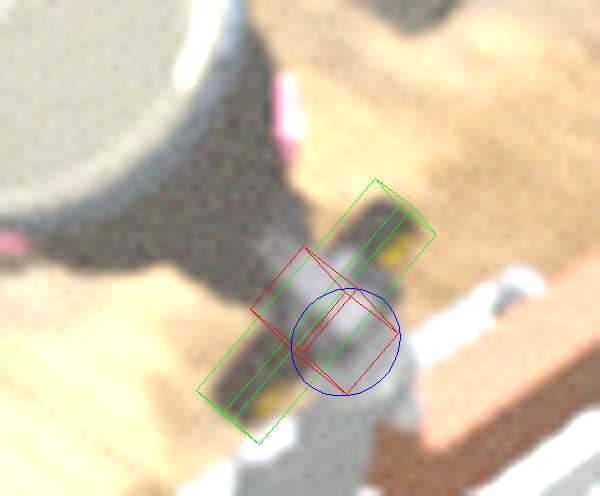

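View pics/l_top.png

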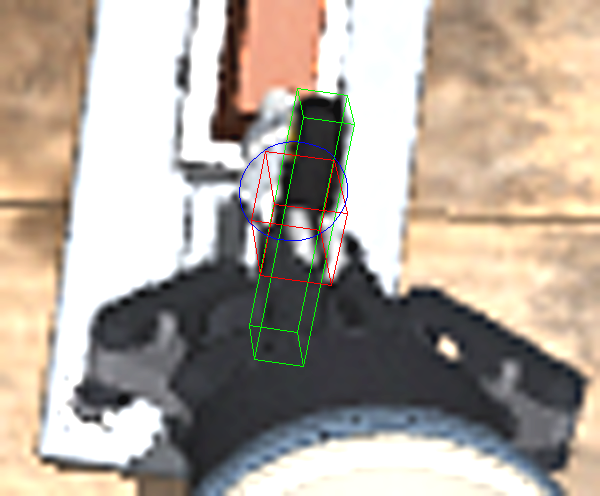

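Contact came with the tool 26.9 mm past the handle centre. The overlay is only consistent with shut tips standing on the bar's end, so the real tips are about 35–38 mm short of the reported TCP. I'll open, go deeper under force guard and close there.

Run:
```python
from h import *
for o in(-.01,-.02,-.03,-.035):
    for a in(0,1,-1):
        p,q=tcp(o,a,-1);j=planner.solve_ik(p,q);print(o,a,None if j is None else np.round(j,2))
p,q=tcp(.03,0,-1);robot.move_l(p,q,velocity=.15)
hand.set_gripper(.06,40)
p,q=tcp(-.028,0,-1);print(robot.move_l(p,q,velocity=.05,max_force=10))
e=telemetry.get_ee_pos();print(telemetry.get_t(),"out",(e-TEE)@AX+.019,(telemetry.get_contact_force()@RF))
hand.set_gripper(0,30);print(telemetry.get_opening(),telemetry.get_contact_force()@RF,telemetry.get_moment())
for n in("scene","top"):
    im=capture(n)[:,:,::-1];o=(335,188) if n=="scene" else (330,165)
    c=cv2.resize(im[o[1]:o[1]+62,o[0]:o[0]+75],None,fx=7,fy=7,interpolation=cv2.INTER_CUBIC);c=cv2.convertScaleAbs(c,alpha=1.6,beta=20)
    cv2.imwrite(f"pics/m_{n}.png",c)
```

```text
-0.01 0 [-0.48  0.37  2.11  1.07  0.22  0.21]
-0.01 1 [-0.48  0.37  2.11  1.07  0.22 -0.79]
-0.01 -1 [-0.48  0.37  2.11  1.07  0.22  1.21]
-0.02 0 [-0.47  0.4   2.11  1.15  0.21  0.12]
-0.02 1 [-0.47  0.4   2.11  1.15  0.21 -0.88]
-0.02 -1 [-0.47  0.4   2.11  1.15  0.21  1.12]
-0.03 0 [-0.47  0.42  2.11  1.24  0.2   0.04]
-0.03 1 [-0.47  0.42  2.11  1.24  0.2  -0.96]
-0.03 -1 [-0.47  0.42  2.11  1.24  0.2   1.04]
-0.035 0 [-0.47  0.43  2.1   1.28  0.2  -0.01]
-0.035 1 [-0.47  0.43  2.1   1.28  0.2  -1.01]
-0.035 -1 [-0.47  0.43  2.1   1.28  0.2   0.99]
False
14.15 out -0.027867963455074553 [ 0.21216541  0.12673689 -0.81773646]
0.013528316769523607 [-2.90702905  2.38890325  5.15798347] [0.38768327 0.12330523 0.09013051]
```

View pics/m_scene.png

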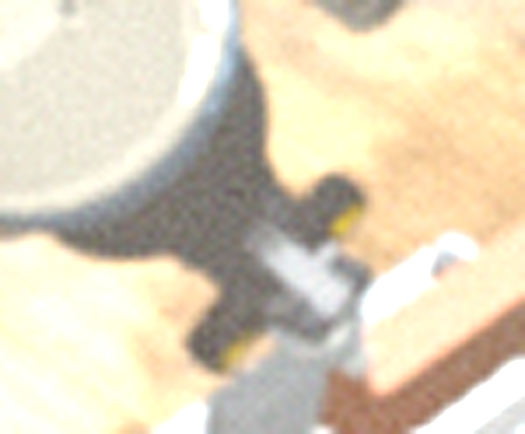

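View pics/m_top.png

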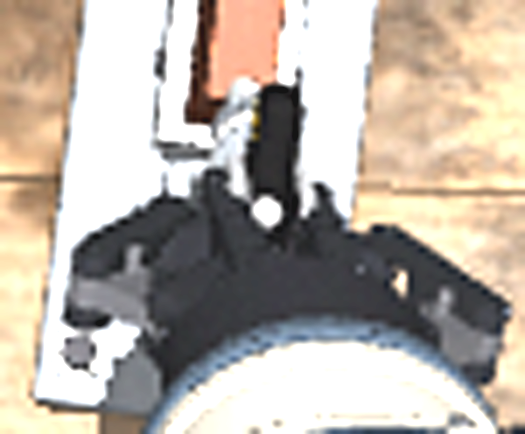

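Opening now reads 13.5 mm, so the bar is gripped: dot at (368,195) with a finger on each side. Starting the twist-pull.

```bash
cat >> h.py <<'E'
def rep(s):
    f=np.array(telemetry.get_contact_force());m=np.array(telemetry.get_moment());e=telemetry.get_ee_pos()
    print(s,"t%.2f out %.2fmm Fax %.1f F %s Max %.2f op %.4f"%(telemetry.get_t(),((e-TEE)@AX+.019)*1e3,f@AX,(f@RF).round(1),m@AX,telemetry.get_opening()),flush=True)
E
python3 - <<'E'
from h import *
hand.set_gripper(0,90);rep("0")
o=-.0279;a=0
for da in(.2,.2,.3):
    a+=da;o+=da*.0025
    p,q=tcp(o,a,-1);s=robot.move_l(p,q,velocity=.0025*.8,max_force=40);rep((s,round(a,2)))
E
```

```text
0 t14.94 out -27.71mm Fax 10.9 F [-5.4  3.2  9.4] Max -0.08 op 0.0121
(False, 0.2) t15.29 out -27.40mm Fax 1.9 F [-0.8  2.3  1.7] Max 0.19 op 0.0121
(False, 0.4) t15.64 out -26.96mm Fax -2.9 F [ 2.4  2.6 -1.9] Max 0.16 op 0.0120
(False, 0.7) t16.09 out -26.20mm Fax -3.4 F [ 2.8  3.2 -2.2] Max 0.08 op 0.0120
```

Run:
```python
from h import *
o=-.0279+.7*.0025;a=.7
for tgt in(.9,0,-.9,0,.9):
    o+=abs(tgt-a)*.00258;d=abs(tgt-a);a=tgt
    p,q=tcp(o,a,-1);s=robot.move_l(p,q,velocity=.0026*1.1,max_force=50);rep((s,round(a,2)))
    if s: break
im=capture("top")[:,:,::-1];cv2.imwrite("pics/n.png",cv2.resize(im[125:240,310:410],None,fx=5,fy=5,interpolation=cv2.INTER_CUBIC))
```

```text
(False, 0.9) t16.44 out -25.67mm Fax -4.6 F [ 3.6  2.3 -3.1] Max 0.16 op 0.0117
(False, 0) t17.49 out -23.33mm Fax -3.8 F [ 3.8  3.1 -2.1] Max 0.15 op 0.0118
(False, -0.9) t18.54 out -21.01mm Fax -3.7 F [ 4.5  5.3 -1.5] Max 0.21 op 0.0117
(False, 0) t19.59 out -18.71mm Fax -5.3 F [ 4.3  3.4 -3.6] Max -0.20 op 0.0120
(False, 0.9) t20.64 out -16.37mm Fax -4.1 F [ 3.5  2.6 -2.6] Max -0.16 op 0.0121
```

View pics/n.png

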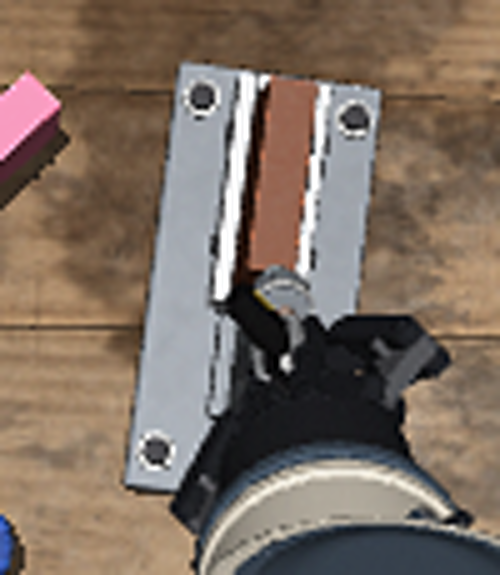

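The handle has turned with the hand: bar at about (361,189), dot at (367,198). Travel so far is about 11 mm, so I'll continue.

Run:
```python
from h import *
o=-.01637+.0002;a=.9
for tgt in(0,-.9,0,.9,0,-.9,0):
    o+=abs(tgt-a)*.00258;a=tgt
    p,q=tcp(o,a,-1);s=robot.move_l(p,q,velocity=.0026*1.1,max_force=30);rep((s,round(a,2)))
    f=np.array(telemetry.get_contact_force())@AX
    if s or f<-18: break
for n in("scene","top"):
    im=capture(n)[:,:,::-1];im=im[180:310,310:460] if n=="scene" else im[110:250,300:420]
    cv2.imwrite(f"pics/o_{n}.png",cv2.resize(im,None,fx=4,fy=4,interpolation=cv2.INTER_CUBIC))
```

```text
(False, 0) t21.74 out -14.01mm Fax -9.2 F [ 6.6  4.1 -6.7] Max 0.18 op 0.0120
(False, -0.9) t22.79 out -11.67mm Fax -10.1 F [ 7.6  5.9 -7. ] Max 0.20 op 0.0119
(False, 0) t23.84 out -9.37mm Fax -10.7 F [ 6.8  4.1 -8.3] Max -0.14 op 0.0121
(False, 0.9) t24.89 out -7.10mm Fax -11.8 F [ 8.4  2.9 -8.6] Max -0.19 op 0.0120
(False, 0) t25.94 out -4.85mm Fax -13.9 F [  9.4   2.9 -10.5] Max 0.20 op 0.0116
(True, -0.9) t26.44 out -4.94mm Fax -14.3 F [  9.1   2.1 -11.2] Max 0.03 op 0.0115
```

View pics/o_scene.png

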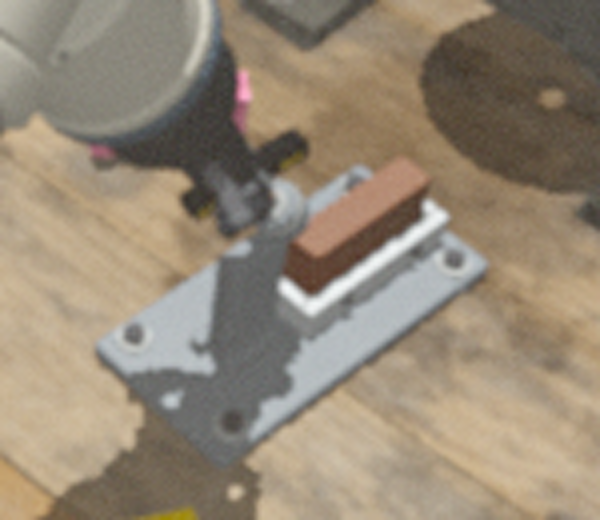

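View pics/o_top.png

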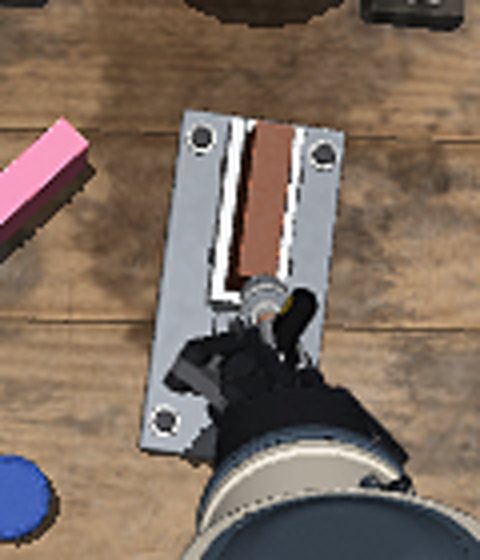

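Axial force tripped the 30 N guard after about 22.8 mm of hand travel, so the pin should be at its stop. I'll release, back off along the axis and measure the dot.

Run:
```python
from h import *
rep("x")
hand.set_gripper(.045,40);rep("open")
e=telemetry.get_ee_pos();robot.move_l(e+AX*.13,None,velocity=.15);rep("ret")
print(np.round(telemetry.get_joint_positions(),2))
# hover over block, tool down
p=f2w([.055,0,.22]);M=np.c_[RF[:,0]*-1,RF[:,1],[0,0,-1]]
for s in(1,-1):
    M=np.c_[np.cross(s*RF[:,1],[0,0,-1.]),s*RF[:,1],[0,0,-1.]];print(s,np.linalg.det(M),np.round(planner.solve_ik(p,R.from_matrix(M).as_quat()),2))
for n in("scene","top"):
    im=capture(n)[:,:,::-1];cv2.imwrite(f"pics/pfull_{n}.png",im);im=im[190:300,325:445] if n=="scene" else im[125:240,320:400]
    cv2.imwrite(f"pics/p_{n}.png",cv2.resize(im,None,fx=5,fy=5,interpolation=cv2.INTER_CUBIC))
```

```text
x t26.54 out -4.95mm Fax -13.7 F [  8.8   2.7 -10.5] Max -0.08 op 0.0117
open t26.96 out -4.61mm Fax 0.2 F [ 0.5 -0.4  0.6] Max 0.03 op 0.0449
ret t27.98 out 124.88mm Fax -0.5 F [ 0.7 -0.7 -0.1] Max -0.07 op 0.0451
[-0.57  0.04  2.09  0.49  0.54  1.11]
1 1.0000000000000002 [-0.32  0.51  1.23 -0.    1.39 -1.78]
-1 1.0000000000000002 [-0.32  0.51  1.23 -0.    1.39  1.37]
```

View pics/p_scene.png

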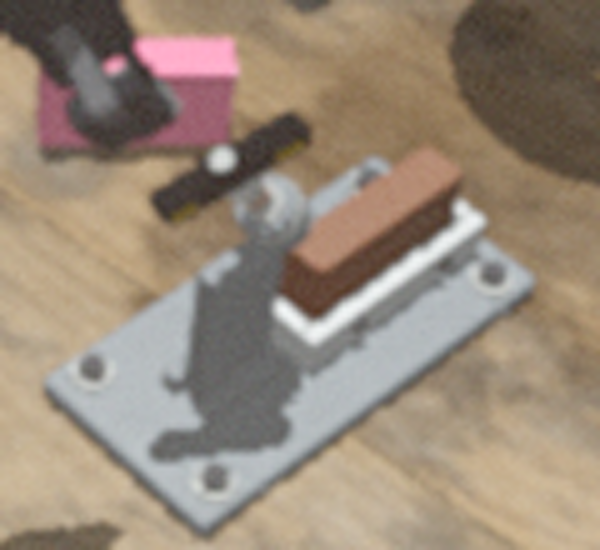

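View pics/p_top.png

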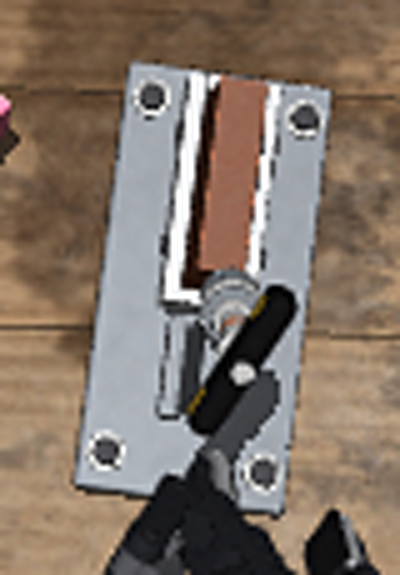

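Run:
```python
from h import *
P,d=tri(un((243,373),5,(320,125)),un((221,159),5,(325,190)));print("dot",P,d,"drawn mm",((P-TEE)@AX-.011)*1e3,"tee z",P[2]-.0092)
M=np.c_[np.cross(-RF[:,1],[0,0,-1.]),-RF[:,1],[0,0,-1.]];q=R.from_matrix(M).as_quat()
robot.move_to(f2w([.055,0,.22]),q)
robot.move_l(f2w([.055,0,.07]),q,velocity=.15,max_force=10);rep("hov")
e=telemetry.get_ee_pos()
for n in("scene","top"):
    im=capture(n)[:,:,::-1];o=(345,150) if n=="scene" else (310,110)
    c=cv2.resize(im[o[1]:o[1]+130,o[0]:o[0]+120],None,fx=5,fy=5,interpolation=cv2.INTER_CUBIC)
    for b,col in((e,(0,0,255)),(e+[0,0,.036],(0,255,0))):
        v=((proj(n,b)[0]-o+.5)*5).astype(int);cv2.circle(c,tuple(map(int,v)),3,col,-1)
    cv2.imwrite(f"pics/q_{n}.png",c[:600])
```

```text
dot [ 0.51392788 -0.13059159  0.17515089] 0.0009865575024222968 drawn mm 22.616277454651623 tee z 0.16595088880264403
hov t30.21 out -102.50mm Fax 0.1 F [-0.3 -0.3 -0.1] Max -0.00 op 0.0451
```

View pics/q_scene.png

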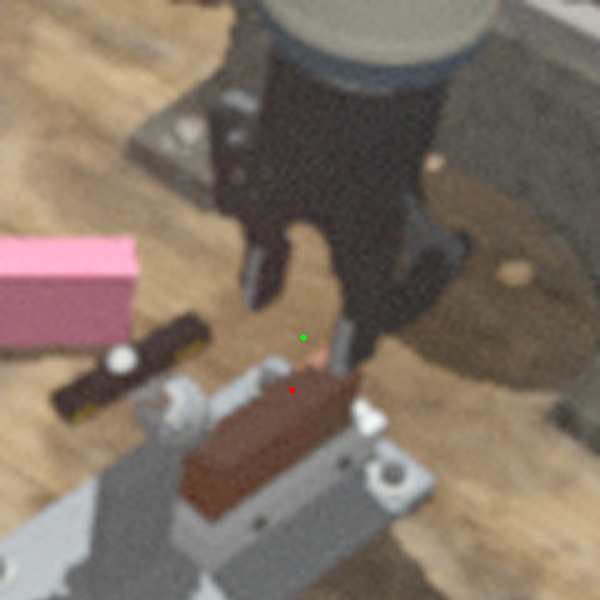

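View pics/q_top.png

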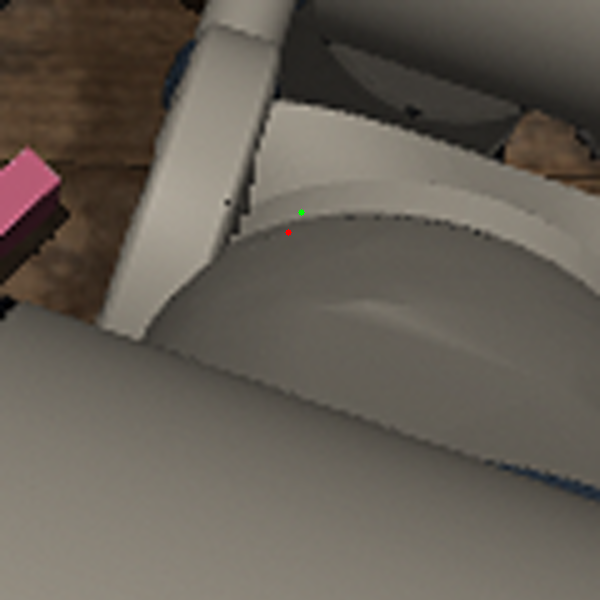

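The dot puts the pin 22 mm out, with tee_grip at z ≈ 0.166, so it is at its stop. In the scene crop the tips at (258,305) and (352,370) centre on (305,338). That is exactly the TCP shifted 36 mm back, so the offset holds along the tool axis. Descending and grasping.

Run:
```python
from h import *
M=np.c_[np.cross(-RF[:,1],[0,0,-1.]),-RF[:,1],[0,0,-1.]];q=R.from_matrix(M).as_quat()
print(robot.move_l(f2w([.055,0,.008]),q,velocity=.08,max_force=8));rep("down")
hand.set_gripper(0,35);rep("closed");print(telemetry.get_ee_pos())
im=capture("scene")[:,:,::-1];cv2.imwrite("pics/r.png",cv2.resize(im[150:280,345:465],None,fx=4,fy=4,interpolation=cv2.INTER_CUBIC))
```

```text
False
down t31.23 out -154.91mm Fax -0.0 F [0.1 0.6 0. ] Max -0.04 op 0.0449
closed t31.54 out -154.73mm Fax 6.2 F [-0.5  1.1  7. ] Max -0.02 op 0.0241
[ 0.63729061 -0.14605764  0.00865376]
```

View pics/r.png

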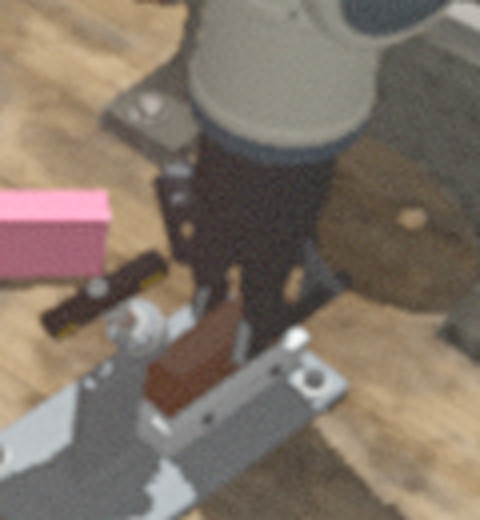

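Block gripped (opening 24.1 mm). Lifting and carrying it to the tray.

```bash
cat >> h.py <<'E'
ct,st=np.cos(TR[2]),np.sin(TR[2]); RT=np.array([[ct,-st,0],[st,ct,0],[0,0,1]])
def t2w(p): return RT@np.array(p,float)+[TR[0],TR[1],0]
qT=R.from_matrix(np.c_[np.cross(-RT[:,1],[0,0,-1.]),-RT[:,1],[0,0,-1.]]).as_quat()
E
python3 - <<'E'
from h import *
robot.move_l(f2w([.055,0,.05]),None,velocity=.06,max_force=15);rep("l1")
robot.move_l(f2w([.055,0,.15]),None,velocity=.15);rep("l2")
print(np.round(planner.solve_ik(t2w([.0095,.033,.13]),qT),2))
robot.move_l(t2w([.0095,.033,.13]),qT,velocity=.15);rep("over")
robot.move_l(t2w([.0095,.033,.06]),qT,velocity=.1);rep("low")
e=telemetry.get_ee_pos()
for n in("scene","top"):
    im=capture(n)[:,:,::-1];o=(230,110) if n=="scene" else (180,90)
    cv2.imwrite(f"pics/s_{n}.png",cv2.resize(im[o[1]:o[1]+120,o[0]:o[0]+140],None,fx=5,fy=5,interpolation=cv2.INTER_CUBIC))
E
```

```text
l1 t32.44 out -119.90mm Fax -0.4 F [-0.6 -0.4 -0.9] Max -0.05 op 0.0244
l2 t33.26 out -36.44mm Fax -1.3 F [ 0.1  0.5 -1.5] Max 0.02 op 0.0243
[ 0.27  0.62  1.29 -0.    1.23  1.62]
over t35.97 out -25.43mm Fax -0.9 F [-0.1  0.5 -1.2] Max 0.00 op 0.0244
low t36.82 out -83.81mm Fax -1.2 F [ 0.7 -0.4 -0.9] Max 0.02 op 0.0244
```

View pics/s_scene.png

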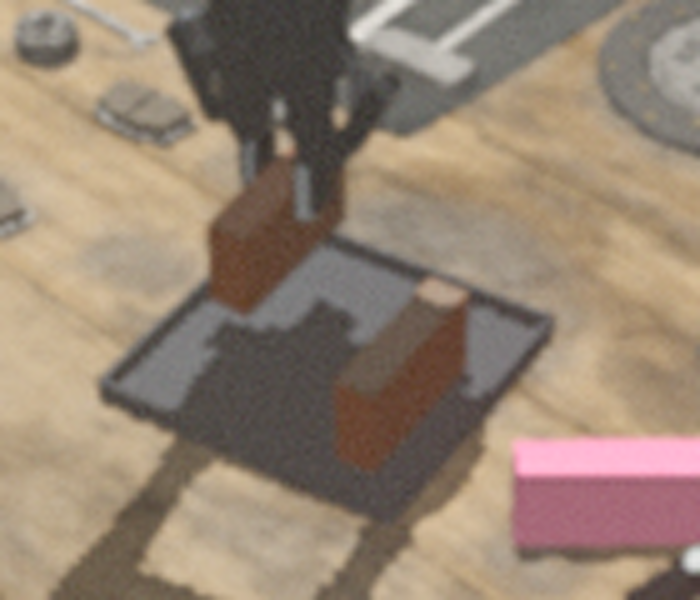

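View pics/s_top.png

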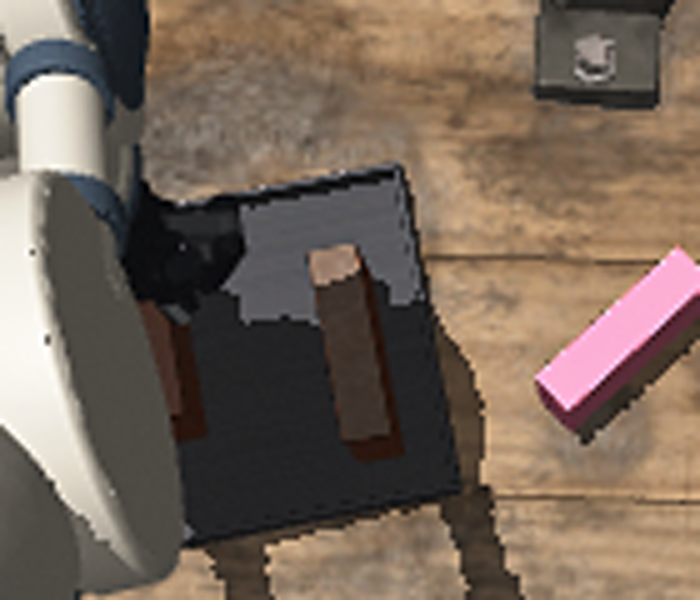

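The block hangs level over the free +y half, its lower corner at about (279,173) in scene, and the spare is untouched. I'll check that corner against the model, then lower under force guard.

Run:
```python
from h import *
print("pred corner",(proj("scene",t2w([-.05,.0205,.063]))[0]-[230,110]+.5)*5)
print(robot.move_l(t2w([.0095,.033,.010]),qT,velocity=.06,max_force=6));rep("a")
print(robot.move_l(t2w([.0095,.033,-.004]),qT,velocity=.012,max_force=3));rep("b");print(telemetry.get_ee_pos()[2])
im=capture("scene")[:,:,::-1];cv2.imwrite("pics/t.png",cv2.resize(im[110:230,230:370],None,fx=5,fy=5,interpolation=cv2.INTER_CUBIC))
```

```text
pred corner [248.15788582 321.07559844]
False
a t37.90 out -125.89mm Fax -1.0 F [-0.  -0.1 -1.2] Max 0.02 op 0.0245
True
b t38.68 out -133.89mm Fax 5.7 F [-0.4  1.8  6.6] Max -0.19 op 0.0244
0.0005278268746824882
```

View pics/t.png

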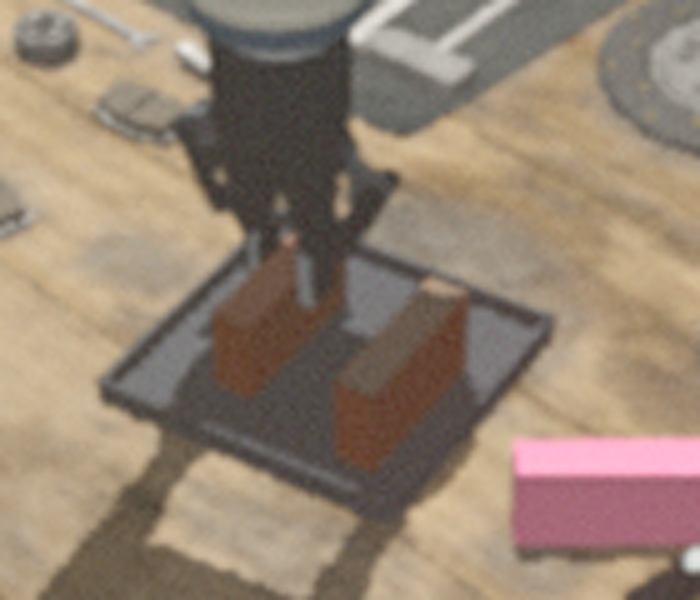

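Contact came at z = 0.0005, against 0.0007 expected, so the block is on the floor inside the rim with its lower corner at about (279,189). Releasing gently and retreating.

Run:
```python
from h import *
hand.set_gripper(.045,20);rep("open")
e=telemetry.get_ee_pos();robot.move_l([e[0],e[1],.13],None,velocity=.08,max_force=10);rep("up")
robot.move_to([.35,.35,.25],qT);rep("away")
robot.hold(.3)
for n in("scene","top"):
    im=capture(n)[:,:,::-1];o=(230,110) if n=="scene" else (180,110)
    cv2.imwrite(f"pics/u_{n}.png",cv2.resize(im[o[1]:o[1]+150,o[0]:o[0]+200],None,fx=4,fy=4,interpolation=cv2.INTER_CUBIC))
```

```text
open t39.07 out -134.15mm Fax -0.5 F [ 0.8  0.1 -0. ] Max -0.00 op 0.0447
up t40.84 out -25.32mm Fax 0.4 F [-0.1 -0.1  0.3] Max -0.01 op 0.0450
away t42.08 out 232.50mm Fax -0.1 F [0.4 0.1 0.1] Max 0.02 op 0.0448
```

View pics/u_scene.png

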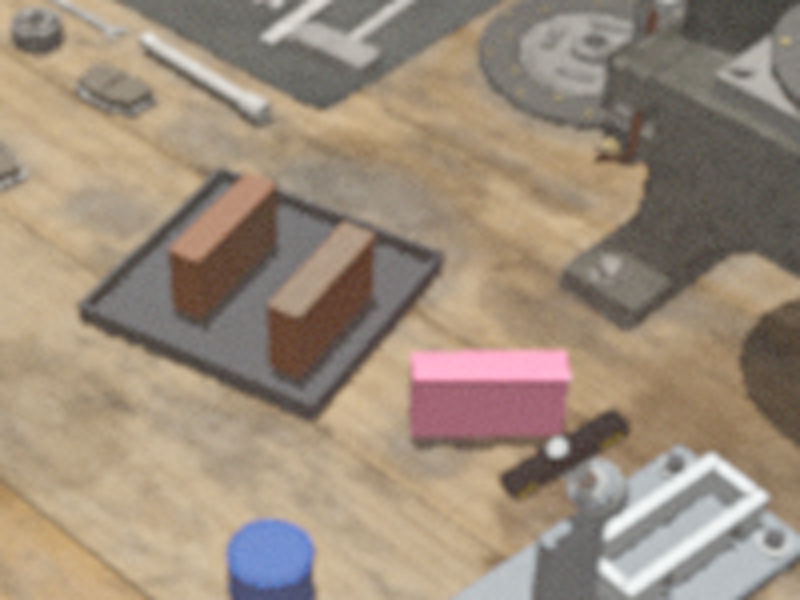

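View pics/u_top.png

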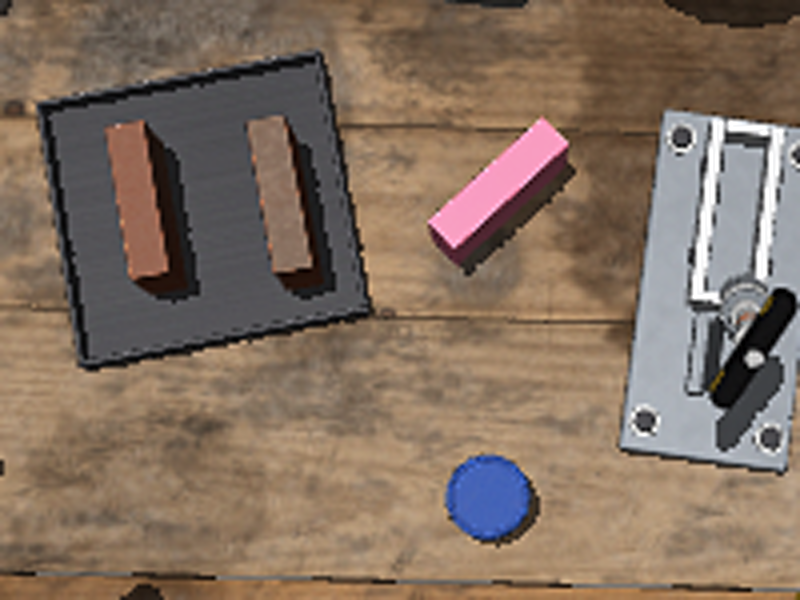

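Both blocks stand upright on the tray, the placed one at top pixel (214,159) and the spare unchanged at (250,158). The tin is unchanged at (302,234), the channel is empty and the handle is still drawn out at (368,199). Handing in.

Run:
```python
from h import *
print(telemetry.get_t(),np.abs(telemetry.get_qvel()).max());job.job_done();print("done")
```

```text
42.475 0.0023057032422224262
the job is handed in; nothing more can be done
done
```

The seized pin is drawn out to its stop and the lining block stands upright on the tray. I handed the job in at 42.5 s, and no verdict is reported.

- **Pin:** I worked it out with ±0.9 rad twists while pulling, until the axial force rose at the stop. Afterwards the cameras put it about 22 mm out, with the handle centre at a height of about 0.166 m. It is still out in the last picture.
- **Lining block:** I lifted it from the channel and lowered it under force guard. It touched the tray floor within 0.2 mm of the expected height. By commanded pose it stands at about (0, +0.033) m in the tray frame.
- **Spare block and grease tin:** neither shows any shift between the first and last pictures.
- **Robot:** clear of everything, with the arm practically at rest.

**What failed or disagreed:**
- **First grasp:** it closed on nothing, because the finger tips stand about 35 mm behind the reported tool point. I found this from the pictures and one light touch of about 15 N on the handle's end. I corrected every later grasp for it, and the scene camera agreed at the block.
- **Opening reading:** it came out about 1 to 2 mm low on the handle and 1 mm low on the block.

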